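# Line up power supplies for wiring on the soldering bench

### The arm

A 7-joint arm with a two-finger parallel gripper is mounted at the origin on the work surface. World frame = base frame: x ahead of the robot, y to its left, z up, the work surface at z = 0. Lengths are in m, angles in rad, forces in N, time in s.
With the tool pointing down it reaches from about 0.425 to 0.925 m from the base axis. Payload 6.8 kg.
Tool frame: the origin (TCP) lies midway between the tips of the shut fingers; the grasp point (between the pads) lies 19 mm behind it; x points along the fingers, y is the direction in which the jaws open and shut, and the axes are right-handed (so a half turn about x gives the same grasp; the last joint's range is limited). The gripper opens to 85 mm and grips with 20 to 120 N. Pads are 22 mm wide; open, the fingers measure 114 mm over their backs; the gripper's body (76 mm by 85 mm) begins 54 mm behind the grasp point. The pads swing forward as they close: fully open they stand 13 mm farther back than shut.
Start: joints at [1.11, 0.477, 0.022, 1.555, -0.011, 1.109, -0.083], TCP at [0.233, -0.633, 0.231] pointing down, gripper open.
Joint ranges: [-2.96, 2.96], [-0.34, 2.1], [-1.41, 1.46], [0.24, 2.44], [-1.37, 4.51], [0.17, 1.92], [-2.96, 2.96]. Speed limits (rad/s): [2.39, 2.39, 3.14, 3.14, 3.14, 3.14, 3.14].

### API

Orientations are given as a rotation vector (axis times angle).
In Python, from bench import r, viewer, nets gives the robot as it stands.
- The arm moves only by the shell command python3 -m pendant 'ROWS' [FORCE]. ROWS is JSON, one flat list of numbers, 5 for each row, row after row: the finger opening in mm, from 0 to 85.4, then the shift along the tool's x, y, z in mm, then the turn about the tool's x in rad. A call has 1 to 20 rows; each row shifts and turns the commanded pose from where the row before left it, along the tool's axes as they then stand; what a row does not reach is not made up. A row lasts 1/8 s, in which the tool goes at most 62.5 mm and 10.7 degrees, less where a joint would pass 70% of its speed; a pose out of reach is approached as far as the arm can. A call with a gripper value outside its range is refused whole. The fingers move at their own pace and stop on an object; FORCE is the grip in N (left out, the last holds). Time passes only in rows, so rows that do not move let the fingers close. It gives the time, the measured TCP pose, the force and the opening at its end, in the units of the state.
- r.get_obs(): the state, without advancing time (a new reading comes with each control period).
- viewer.grab_frame(name): name is "scene" or "top"; returns (picture, depth): 384x512x3 uint8, red, green, blue; 384x512 float32, m along the optical axis (not along the pixel's ray), 0 where there is no reading.
- viewer.calibration(name): a dict with "mtx" (3x3 intrinsics, pixels), "world_to_cam" (4x4, takes a point from world to camera coordinates). Camera axes: x right, y up, looking along -z (the intrinsics and any distortion apply to the point x, -y, -z); pixel columns grow to the right and rows downward; lengths in m; the calibration is good to about 2 mm. A picture is of the moment at which its call begins. calibration takes no time and is no camera call.
- r.hand_in(): hands the job in, once; it reports no verdict.
Trained networks look in the newest picture that a camera, given by its name, has taken for a name from the list of things; names that differ only in an ending like _2 or _b are one class to them, and where a whole thing is asked for, a point or a joint stands for the part that bears it (a point fixed in the world has none). Each returns a list of dicts, best first, with "score" (0 to 1); they miss things now and then, are a little off and sometimes report something else, mostly with a low value. They report only what shows in the picture. A call takes as long as a camera call. They do not tell look-alikes from the thing itself.
- nets.look_for(name, camera): "location" ([x, y, z] in m, in world coordinates, good to about 4 mm: the middle of the surface that is visible of it).
- nets.silhouettes(name, camera): "mask" (384x512 bool, what is visible of it).
The state is a dict: "clock": time; "joints": joint angles; "qvel": joint speeds; "tau": joint torques, N m; "tcp_pos": TCP position; "orientation": TCP orientation; "contact_force": force on the tool from outside, world axes, zero at the start; "moment": the same for the moment, N m; "grip_width": finger opening in m.
Only numpy, scipy, OpenCV 4.12 (cv2) and the standard library are available. Lean on these libraries where they do the work, as an engineer would, in place of code of your own. Each camera call takes 0.05 s, during which the arm holds its last target. There are 200 camera calls.

### The job

Set the three power supplies out for wiring: slide them over the hardboard mat, never lifting them, into one straight, even row, square to the aluminium stop strip and with their backs up against it, terminal blocks towards the robot, and a 20 mm gap left between neighbours. Any order and any place along the strip will do; work round the bottle, reel, iron stand and the other things and leave them where they are.

Things in the scene. Friction and masses are not known exactly. Their poses are not given: they have to be found in the camera images.
- mat: fixed brown hardboard bench mat, 380 mm (its x) by 840 mm (its y), 4 mm thick, at a slight yaw; origin at the centre of its underside, +x away from the robot. Near its far edge an aluminium stop strip, 15 mm wide, 800 mm long, 12 mm high above the mat, runs along the mat's y; the strip's near face, against which the supplies go, is at mat x = +165 mm
- psu_a: one of three identical power supplies, a metal box 99 mm long (its x) by 97 mm wide (its y) by 30 mm high, about 0.3 kg, too wide to grip, lying on the mat; its -x end carries a black screw-terminal block, 17 mm high and 18 mm deep, inside the 99 mm length. Origin at the centre of its underside (on the mat, 4 mm above the table)
- psu_a_terminals (a point): middle of the terminal end face of psu_a: 49.5 mm to the -x of its origin, 10 mm above its underside
- psu_b: one of three identical power supplies, a metal box 99 mm long (its x) by 97 mm wide (its y) by 30 mm high, about 0.3 kg, too wide to grip, lying on the mat; its -x end carries a black screw-terminal block, 17 mm high and 18 mm deep, inside the 99 mm length. Origin at the centre of its underside (on the mat, 4 mm above the table)
- psu_b_terminals (a point): middle of the terminal end face of psu_b: 49.5 mm to the -x of its origin, 10 mm above its underside
- psu_c: one of three identical power supplies, a metal box 99 mm long (its x) by 97 mm wide (its y) by 30 mm high, about 0.3 kg, too wide to grip, lying on the mat; its -x end carries a black screw-terminal block, 17 mm high and 18 mm deep, inside the 99 mm length. Origin at the centre of its underside (on the mat, 4 mm above the table)
- psu_c_terminals (a point): middle of the terminal end face of psu_c: 49.5 mm to the -x of its origin, 10 mm above its underside
- flux_bottle: small amber flux bottle with a black cap, standing; 34 mm diameter, 75 mm tall; origin at the centre of its underside; stands on the mat; a bystander, not to be shifted
- solder_reel: green solder reel standing on its flange; 52 mm diameter, 40 mm tall; origin at the centre of its underside; stands on the mat; a bystander, not to be shifted
- iron_stand: black soldering-iron stand, base 62 mm (its x) by 120 mm (its y), with a yellow sponge at its +y end and a steel coil cradle rising from its -y part; 85 mm tall and the cradle stays within 80 mm of the origin; origin at the centre of its underside; stands on the mat; a bystander, not to be shifted
- tip_cleaner: round black tip-cleaner pot with brass wool; 62 mm diameter, 52 mm tall; origin at the centre of its underside; stands on the mat; a bystander, not to be shifted
- multimeter: yellow hand multimeter lying on the table beside the mat, 155 (its x) x 78 x 41 mm; origin at the centre of its underside; a bystander, not to be shifted
- screwdriver: blue-handled screwdriver, 190 mm long, lying along its x on the table beside the mat; origin under its middle; a bystander, not to be shifted
Mind the look-alikes: they are no part of the job. What is shaped like the psu_b but green is not meant. What is shaped like the psu_a but turquoise is not meant.

How it is judged:
By the outcome, as a careful person would: the job done as asked, in the order asked, and still so for the second after the job is handed in, with the robot touching nothing.
It also fails if it takes over 72 s, if anything falls off the work surface, if the arm or the gripper's body presses on something with over 40 N, if the wrist force passes 120 N, or if a joint passes its speed limit or range.

## Working session

There is one attempt and no reset: what is moved stays moved. The work goes in short steps, Python scripts to look and compute and a shell command to move; the robot and the scene stay as the last step left them, time stands still between calls to the robot, and variables do not carry over. Pictures are saved under pics/ and viewed, about 8 in all and at most 12, crops included, and the job is handed in when it is done.

```bash
mkdir -p pics; ls; python3 - <<'E'
from bench import r, viewer, nets
import cv2,numpy as np
for n in("top","scene"):
    p,d=viewer.grab_frame(n); cv2.imwrite(f"pics/{n}0.png",cv2.cvtColor(p,cv2.COLOR_RGB2BGR)); np.savez(f"{n}0.npz",p=p,d=d)
    c=viewer.calibration(n); print(n,c["mtx"].tolist(),np.round(c["world_to_cam"],4).tolist(),[k for k in c])
for t in("psu_a","flux_bottle","solder_reel","iron_stand","tip_cleaner","multimeter","screwdriver"):
    for o in nets.look_for(t,"top"): print(t,np.round(o["location"],3),round(o["score"],2))
print(r.get_obs())
E
```

```text
pics
top [[405.05588884700353, 0.0, 253.91995819271418], [0.0, 405.05588884700353, 194.287085071024], [0.0, 0.0, 1.0]] [[0.002, -0.9999, 0.015, -0.0142], [0.9973, 0.0031, 0.0738, -0.4718], [-0.0738, 0.0148, 0.9972, -1.482], [0.0, 0.0, 0.0, 1.0]] ['mtx', 'world_to_cam']
scene [[389.00989440910433, 0.0, 254.42859108828063], [0.0, 389.00989440910433, 195.8463752441383], [0.0, 0.0, 1.0]] [[-0.4951, 0.8688, -0.0007, 0.2413], [-0.5611, -0.3192, 0.7637, 0.2357], [0.6633, 0.3785, 0.6455, -1.6619], [0.0, 0.0, 0.0, 1.0]] ['mtx', 'world_to_cam']
psu_a [ 0.239 -0.248  0.028] 0.92
psu_a [0.549 0.014 0.034] 0.85
psu_a [0.55  0.322 0.038] 0.81
psu_a [0.273 0.42  0.031] 0.67
psu_a [ 0.524 -0.287  0.035] 0.63
flux_bottle [ 0.417 -0.132  0.06 ] 0.49
solder_reel [0.437 0.141 0.047] 0.7
solder_reel [0.547 0.013 0.034] 0.69
iron_stand [0.684 0.334 0.025] 0.97
tip_cleaner [ 0.665 -0.331  0.054] 0.64
multimeter [ 0.494 -0.568  0.034] 0.96
screwdriver [0.506 0.559 0.017] 0.65
{'clock': 0.45, 'joints': array([ 1.10990631,  0.47707655,  0.02242425,  1.5555018 , -0.0115529 ,
        1.1093022 , -0.08312721]), 'qvel': array([ 0.00087785, -0.00117762, -0.00176395, -0.00136662,  0.00041171,
        0.00177207, -0.00074939]), 'tau': array([-2.16593267e-03, -5.95708251e+01,  1.60400346e+00, -2.81203312e+01,
        1.23572224e-02,  3.18574224e-03, -3.94337201e-05]), 'tcp_pos': array([ 0.23321037, -0.63338706,  0.23121393]), 'orientation': array([ 2.02957796,  0.36183844, -2.02956782]), 'contact_force': array([ 0.37021528, -0.41201325, -0.01999199]), 'moment': array([ 0.01591984, -0.00754139,  0.0196519 ]), 'grip_width': 0.08551612231918981}
```

View pics/top0.png

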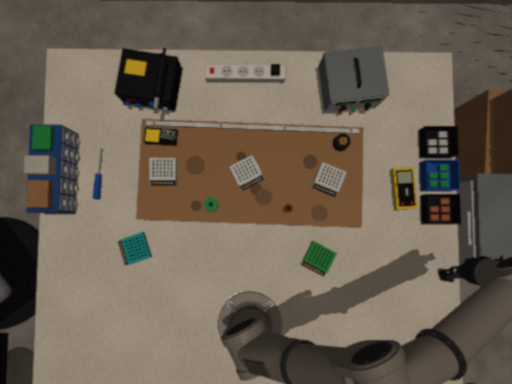

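View pics/scene0.png

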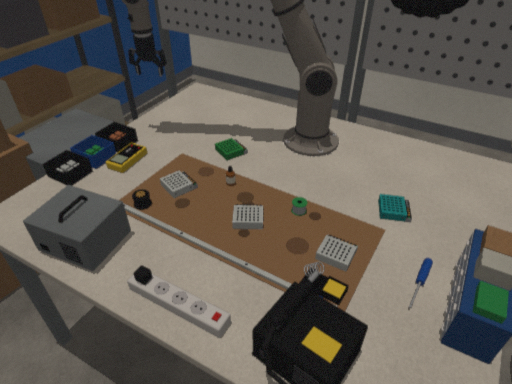

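Candidates in the top picture: white a (163,170), b (246,172) and c (330,179). The look-alikes are green (319,257) and turquoise (135,248), both off the mat. I choose the three white boxes. Next: one close crop and the pose fits.

```bash
cat > h.py <<'E'
import cv2,numpy as np
from bench import r,viewer,nets
def world(n,d,p=None):
    c=viewer.calibration(n);K=c["mtx"];v,u=np.indices(d.shape)
    P=np.stack([(u-K[0,2])/K[0,0]*d,-(v-K[1,2])/K[1,1]*d,-d],-1)
    T=np.linalg.inv(c["world_to_cam"]);return P@T[:3,:3].T+T[:3,3]
def proj(n,X):
    c=viewer.calibration(n);K=c["mtx"];T=np.array(c["world_to_cam"]);q=np.atleast_2d(X)@T[:3,:3].T+T[:3,3]
    return np.stack([K[0,0]*q[:,0]/-q[:,2]+K[0,2],K[1,1]*-q[:,1]/-q[:,2]+K[1,2]],-1)
def onplane(n,uv,z):
    c=viewer.calibration(n);K=c["mtx"];T=np.linalg.inv(c["world_to_cam"]);uv=np.atleast_2d(uv).astype(float)
    D=np.stack([(uv[:,0]-K[0,2])/K[0,0],-(uv[:,1]-K[1,2])/K[1,1],-np.ones(len(uv))],-1)@T[:3,:3].T
    return T[:3,3]+D*((z-T[2,3])/D[:,2])[:,None]
def psus(n="top",grab=True):
    p,d=viewer.grab_frame(n);out=[]
    big=cv2.resize(p,None,fx=4,fy=4,interpolation=cv2.INTER_CUBIC)
    bright=((big.min(2)>110)).astype(np.uint8)
    for c in cv2.findContours(cv2.morphologyEx(bright,cv2.MORPH_CLOSE,np.ones((17,17))),cv2.RETR_EXTERNAL,cv2.CHAIN_APPROX_NONE)[0]:
        if cv2.contourArea(c)<4000: continue
        uv=(c[:,0,:]+.5)/4-.5; W=onplane(n,uv,.034)
        (x,y),(w,h),a=cv2.minAreaRect((W[:,:2]*1000).astype(np.float32))
        if 60<min(w,h) and max(w,h)<125: out.append((x,y,w,h,a))
    return p,d,out
E
python3 - <<'E'
from h import *
p,d,o=psus()
for x in o: print(np.round(x,1))
W=world("top",d); print("mat z",W[205,270],"table",W[300,200],"b top",W[170,246])
# strip: high points
for u in range(170,345,25):
    col=[(v,np.round(W[v,u],3)[[0,2]].tolist(),p[v,u].tolist()) for v in range(119,136)]
    if u in(220,295): print(u,*col,sep="\n")
big=cv2.resize(p[110:235,130:375],None,fx=3.2,fy=3.2,interpolation=cv2.INTER_CUBIC)
cv2.imwrite("pics/crop1.png",cv2.cvtColor(big,cv2.COLOR_RGB2BGR))
E
```

```text
mat z [ 0.43280552 -0.07309098  0.00659811] table [0.08464629 0.18321253 0.00487115] b top [0.55926773 0.01655571 0.03977125]
220
(119, [0.758, 0.002], [152, 138, 122])
(120, [0.755, 0.002], [151, 136, 120])
(121, [0.751, 0.003], [143, 124, 107])
(122, [0.746, 0.005], [122, 96, 75])
(123, [0.741, 0.009], [112, 94, 79])
(124, [0.734, 0.023], [114, 107, 99])
(125, [0.73, 0.022], [105, 101, 94])
(126, [0.726, 0.024], [107, 103, 95])
(127, [0.724, 0.016], [106, 100, 91])
(128, [0.724, 0.001], [93, 75, 60])
(129, [0.719, 0.007], [105, 74, 49])
(130, [0.716, 0.005], [111, 78, 50])
(131, [0.712, 0.003], [110, 77, 49])
(132, [0.708, 0.004], [110, 77, 50])
(133, [0.703, 0.009], [110, 78, 50])
(134, [0.7, 0.007], [110, 77, 50])
(135, [0.696, 0.008], [110, 76, 50])
295
(119, [0.759, 0.005], [152, 138, 121])
(120, [0.754, 0.01], [153, 140, 122])
(121, [0.752, 0.004], [153, 139, 122])
(122, [0.751, -0.007], [152, 138, 121])
(123, [0.746, -0.004], [151, 136, 119])
(124, [0.741, 0.003], [140, 122, 103])
(125, [0.736, 0.005], [120, 96, 74])
(126, [0.733, 0.002], [119, 103, 86])
(127, [0.725, 0.018], [137, 130, 119])
(128, [0.722, 0.016], [143, 138, 128])
(129, [0.718, 0.016], [137, 132, 122])
(130, [0.714, 0.017], [112, 106, 96])
(131, [0.713, 0.008], [93, 75, 59])
(132, [0.709, 0.006], [105, 73, 47])
(133, [0.706, 0.005], [110, 78, 50])
(134, [0.703, -0.001], [110, 77, 49])
(135, [0.698, 0.003], [112, 79, 51])
```

View pics/crop1.png

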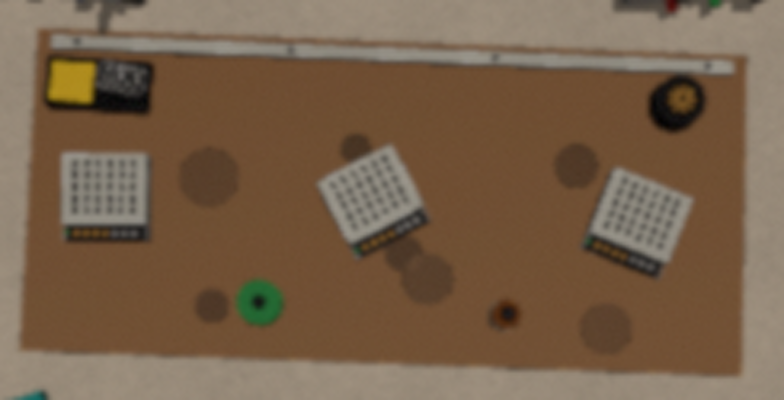

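```bash
cat >> h.py <<'E'
def psus(n="top"):
    p,d=viewer.grab_frame(n);out=[]
    big=cv2.resize(p,None,fx=4,fy=4,interpolation=cv2.INTER_CUBIC).astype(int)
    m=((big[...,2]>72)).astype(np.uint8); m[:110*4]=0;m[235*4:]=0;m[:,:135*4]=0;m[:,365*4:]=0
    m=cv2.morphologyEx(m,cv2.MORPH_CLOSE,np.ones((15,15)))
    m=cv2.morphologyEx(m,cv2.MORPH_OPEN,np.ones((31,31)))
    for c in cv2.findContours(m,cv2.RETR_EXTERNAL,cv2.CHAIN_APPROX_NONE)[0]:
        if cv2.contourArea(c)<3000: continue
        uv=(c[:,0,:]+.5)/4-.5; W=onplane(n,uv,.034)
        (x,y),(w,h),a=cv2.minAreaRect((W[:,:2]*1000).astype(np.float32))
        if 60<min(w,h) and max(w,h)<125:
            # yaw in (-45,45): box x axis; top is 81(x) by 97(y)
            a=(a+45)%90-45; B=cv2.boxPoints(((x,y),(w,h),a)) 
            e=np.radians(a);ax=np.array([np.cos(e),np.sin(e)]);ay=np.array([-ax[1],ax[0]])
            q=W[:,:2]*1000;X=q@ax;Y=q@ay
            x1=np.percentile(X,98);Lx=x1-np.percentile(X,2);Ly=np.percentile(Y,98)-np.percentile(Y,2)
            ctr=ax*((x1+np.percentile(X,2))/2-9)+ay*(np.percentile(Y,98)+np.percentile(Y,2))/2
            out.append((ctr[0],ctr[1],a,Lx,Ly))
    return p,d,sorted(out,key=lambda o:-o[1])
def strip(p):
    P=[]
    for u in range(190,330,4):
        col=cv2.GaussianBlur(p,(3,1),0)[115:140,u-1:u+2].mean(1);s=col[:,2]; 
        i=[k for k in range(3,22) if s[k]>78 and s[k+1]<=78]
        if i: k=i[-1]; P.append((u,115+k+(s[k]-78)/(s[k]-s[k+1])))
    W=onplane("top",P,.016)[:,:2]*1000
    f=np.polyfit(W[:,1],W[:,0],1)
    for _ in range(3):
        e=abs(np.polyval(f,W[:,1])-W[:,0]);k=e<max(1.5,1.5*np.median(e));f=np.polyfit(W[k,1],W[k,0],1)
    return f,k.sum(),len(W)
E
python3 - <<'E'
from h import *
p,d,o=psus()
for x in o: print(np.round(x,1))
f,k,n=strip(p);print("strip x=",f,k,n,"yaw deg",-np.degrees(np.arctan(f[0])))
for t in("psu_a","flux_bottle","solder_reel","tip_cleaner","iron_stand"):
    for q in nets.silhouettes(t,"top"):
        m=q["mask"];v,u=np.nonzero(m); print(t,round(q["score"],2),[u.min(),u.max(),v.min(),v.max()])
E
```

```text
[5.559e+02 3.246e+02 3.000e-01 8.500e+01 1.021e+02]
[547.6  12.9  26.3  95.4 102.9]
[ 524.5 -288.1  -22.4   94.5  102.2]
strip x= [3.38229417e-02 7.18442865e+02] 35 35 yaw deg -1.9371733344080533
psu_a 0.91 [np.int64(117), np.int64(150), np.int64(232), np.int64(265)]
psu_a 0.82 [np.int64(229), np.int64(262), np.int64(156), np.int64(189)]
psu_a 0.8 [np.int64(301), np.int64(334), np.int64(242), np.int64(275)]
psu_a 0.74 [np.int64(311), np.int64(345), np.int64(163), np.int64(196)]
psu_a 0.73 [np.int64(149), np.int64(176), np.int64(158), np.int64(185)]
solder_reel 0.47 [np.int64(204), np.int64(216), np.int64(198), np.int64(210)]
tip_cleaner 0.49 [np.int64(331), np.int64(350), np.int64(134), np.int64(151)]
iron_stand 0.82 [np.int64(144), np.int64(176), np.int64(128), np.int64(146)]
```

```bash
sed -i 's|ctr=ax\*((x1+np.percentile(X,2))/2-9)|ctr=ax*(x1-52)|' h.py; cat >> h.py <<'E'
from scipy.spatial.transform import Rotation as Ro
PSI=-1.94
def go(x,y,z=None,yaw=None):
    "mm to go along tool axes; yaw = world heading (deg) of the jaw (tool y) axis, mod 180"
    o=r.get_obs();R=Ro.from_rotvec(o["orientation"]).as_matrix();t=o["tcp_pos"]*1000
    h=np.degrees(np.arctan2(R[1,1],R[0,1])); turn=0
    if yaw is not None: turn=-((yaw-h+90)%180-90)   # tool x down: turn about it is -world yaw
    D=np.array([x,y,t[2] if z is None else z])-t
    R2=R@Ro.from_rotvec([np.radians(turn),0,0]).as_matrix()
    print(f"t={o['clock']:.2f} tcp {t.round(1)} jaw {h:.1f} F {o['contact_force'].round(1)} w {o['grip_width']*1000:.0f} | now-axes {(R.T@D).round(1)} turn {np.radians(turn):.3f} rad; after-turn axes {(R2.T@D).round(1)}")
    return R
E
python3 - <<'E'
from h import *
print(go(440,32,80,90+PSI).round(3))
E
```

```text
t=0.80 tcp [ 233.3 -633.5  231.4] jaw -69.8 F [ 0.1  0.2 -0. ] w 85 | now-axes [ 151.3 -553.1 -423.9] turn 0.387 rad; after-turn axes [ 151.3 -672.1 -184.1]
[[ 0.     0.346 -0.938]
 [-0.    -0.938 -0.346]
 [-1.     0.    -0.   ]]
```

```bash
python3 -m pendant '[50,0,0,0,0.129, 50,0,0,0,0.129, 50,0,0,0,0.129, 50,0,-40,-50,0, 50,0,-50,-50,0, 50,0,-55,-50,0, 50,0,-55,-34,0, 50,0,-55,0,0, 50,0,-55,0,0, 50,0,-55,0,0, 50,0,-55,0,0, 50,0,-55,0,0, 50,0,-55,0,0, 50,0,-55,0,0, 50,0,-55,0,0, 50,0,-55,0,0, 50,40,-30,0,0, 50,50,0,0,0, 50,0,0,0,0]'; python3 -c "
from h import *
go(440,32,8,90+PSI)"
```

```text
clock: 3.18
tcp_pos: [0.4226, 0.0677, 0.139]
orientation: [-2.198, 0.038, 2.213]
contact_force: [-0.0, 0.2, 0.8]
grip_width: 0.0501
t=3.17 tcp [422.6  67.7 139. ] jaw -91.9 F [-0.   0.2  0.8] w 50 | now-axes [131.   34.9 -19.5] turn 0.001 rad; after-turn axes [131.   34.9 -19.5]
```

```bash
python3 -m pendant '[50,40,35,-19,0, 50,45,0,0,0, 50,35,0,0,0, 50,9,0,0,0, 50,0,0,0,0]'; python3 - <<'E'
from h import *
go(607,32,10,90+PSI)
p,d,o=psus()
for x in o: print(np.round(x,1))
p,d=viewer.grab_frame("scene")
cv2.imwrite("pics/s2.png",cv2.cvtColor(cv2.resize(p[120:290,120:390],None,fx=2.9,fy=2.9),cv2.COLOR_RGB2BGR))
E
```

```text
clock: 3.8
tcp_pos: [0.4442, 0.0323, 0.0135]
orientation: [-2.206, 0.038, 2.202]
contact_force: [0.1, 0.2, 0.2]
grip_width: 0.0501
t=3.80 tcp [444.2  32.3  13.5] jaw -92.0 F [0.1 0.2 0.2] w 50 | now-axes [   3.7   -5.4 -162.7] turn -0.001 rad; after-turn axes [   3.7   -5.2 -162.7]
[5.563e+02 3.243e+02 2.000e-01 8.590e+01 1.027e+02]
[5.577e+02 1.840e+01 2.000e-01 8.620e+01 1.076e+02]
[ 528.7 -289.7  -22.4   94.7  102.5]
```

View pics/s2.png

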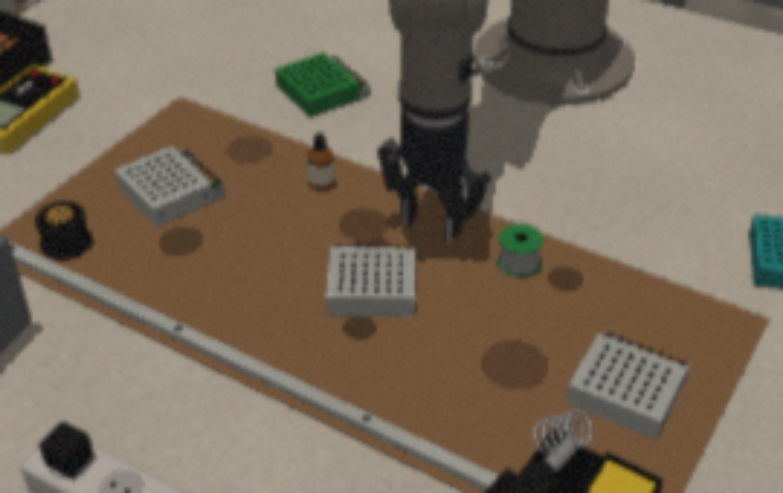

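```bash
python3 -m pendant '[50,3,0,-15,0, 50,0,0,-12,0, 50,0,0,-11,0, 50,0,0,-11,0, 50,0,0,-11,0, 50,0,0,-11,0, 50,0,0,-11,0, 50,0,0,-11,0, 50,0,0,-11,0, 50,0,0,-11,0, 50,0,0,-11,0, 50,0,0,-11,0, 50,0,0,-9,0, 50,0,0,-4,0, 50,0,0,0,0]'; python3 - <<'E'
from h import *
go(607,32,10,90+PSI)
p,d,o=psus()
for x in o: print(np.round(x,1))
cv2.imwrite("pics/t3.png",cv2.cvtColor(cv2.resize(p[110:235,130:375],None,fx=3.2,fy=3.2),cv2.COLOR_RGB2BGR))
E
```

```text
clock: 5.78
tcp_pos: [0.5935, 0.0274, 0.0094]
orientation: [-2.205, 0.037, 2.203]
contact_force: [-0.3, 0.7, -0.4]
grip_width: 0.0496
t=5.78 tcp [593.5  27.4   9.4] jaw -92.0 F [-0.3  0.7 -0.4] w 50 | now-axes [ -0.6  -5.1 -13.3] turn -0.000 rad; after-turn axes [ -0.6  -5.  -13.3]
[5.563e+02 3.243e+02 2.000e-01 8.590e+01 1.027e+02]
[ 528.8 -289.8  -22.2   95.   102.6]
```

View pics/t3.png

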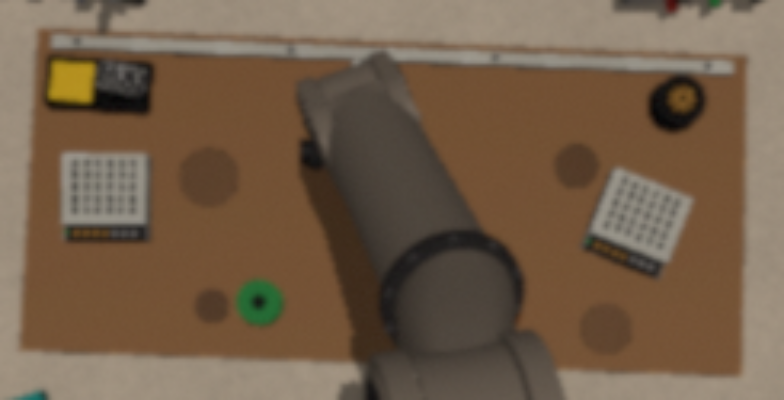

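The arm hides b in the top view. I'll continue in small steps until I feel the strip.

```bash
python3 -m pendant '[50,0,0,-4,0, 50,0,0,-4,0, 50,0,0,-2,0, 50,0,0,-2,0, 50,0,0,0,0]'; python3 - <<'E'
from h import *
go(607,32,10,90+PSI)
E
python3 -m pendant '[50,0,0,-1.5,0, 50,0,0,-1.5,0]';python3 -m pendant '[50,0,0,-1.5,0, 50,0,0,0,0]'
```

```text
clock: 6.45
tcp_pos: [0.5982, 0.0273, 0.0084]
orientation: [-2.191, 0.038, 2.22]
contact_force: [-19.4, 1.1, 15.2]
grip_width: 0.0499
t=6.45 tcp [598.2  27.3   8.4] jaw -91.9 F [-19.4   1.1  15.2] w 50 | now-axes [-1.7 -4.9 -8.7] turn 0.001 rad; after-turn axes [-1.7 -5.  -8.6]
clock: 6.7
tcp_pos: [0.5983, 0.0273, 0.0083]
orientation: [-2.186, 0.039, 2.227]
contact_force: [-28.7, 2.2, 24.8]
grip_width: 0.0501
clock: 6.95
tcp_pos: [0.5985, 0.0274, 0.0081]
orientation: [-2.183, 0.039, 2.23]
contact_force: [-29.8, 2.5, 26.3]
grip_width: 0.05
```

```bash
python3 -m pendant '[50,0,0,6,0, 50,0,0,12,0, 50,-40,0,30,0, 50,-60,0,30,0, 50,-30,40,35,0, 50,0,60,45,0, 50,0,60,0,0, 50,0,60,0,0, 50,0,60,0,0, 50,0,40,0,0, 50,0,0,0,0]'; python3 - <<'E'
from h import *
go(435,-297,10,90+PSI)
p,d,o=psus()
for x in o: print(np.round(x,1))
f,k,n=strip(p);print(f)
a=cv2.resize(p[110:235,130:375],None,fx=3.2,fy=3.2)
q,_=viewer.grab_frame("scene")
b=cv2.resize(q[190:290,150:345],None,fx=4,fy=4)[:,:784]
cv2.imwrite("pics/t4.png",cv2.cvtColor(a,cv2.COLOR_RGB2BGR));cv2.imwrite("pics/s4.png",cv2.cvtColor(b,cv2.COLOR_RGB2BGR))
E
```

```text
clock: 8.32
tcp_pos: [0.4501, -0.2824, 0.1355]
orientation: [-2.204, 0.048, 2.2]
contact_force: [-0.4, 0.4, -0.6]
grip_width: 0.0499
t=8.32 tcp [ 450.1 -282.4  135.5] jaw -92.3 F [-0.4  0.4 -0.6] w 50 | now-axes [125.5  14.9  14.7] turn -0.007 rad; after-turn axes [125.5  14.8  14.8]
[5.563e+02 3.243e+02 3.000e-01 8.590e+01 1.028e+02]
[ 530.6 -286.   -21.7   86.4   94.2]
[3.37023621e-02 7.17971011e+02]
```

View pics/s4.png

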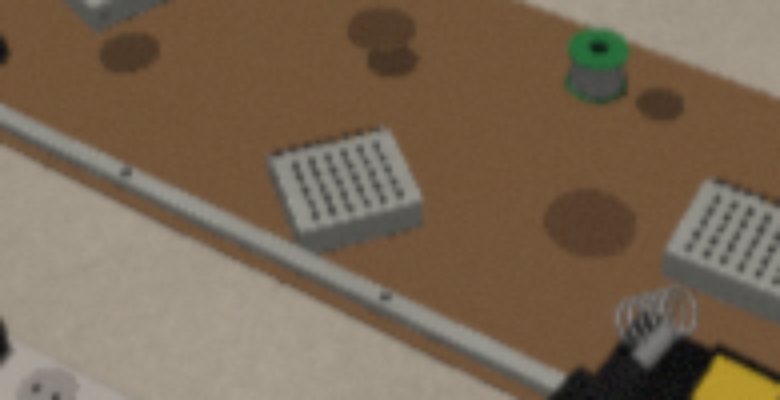

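The picture shows b now touching the strip with one corner only, and still yawed: the left finger missed its near corner. I'll measure b with the strip masked out.

```bash
sed -i 's|^    m=cv2.morphologyEx(m,cv2.MORPH_CLOSE,np.ones((15,15)))|    V,U=np.nonzero(m);Wp=onplane(n,np.stack([(U+.5)/4-.5,(V+.5)/4-.5],-1),.016)*1000;k=Wp[:,0]>717+.0338*Wp[:,1];m[V[k],U[k]]=0\n&|' h.py
python3 - <<'E'
from h import *
p,d,o=psus()
for x in o: print(np.round(x,1))
W=world("top",d);m=(W[...,2]>.026)&(W[...,1]<.15)&(W[...,1]>-.15)&(W[...,0]>.48)&(W[...,0]<.74)
q=(W[m][:,:2]*1000).astype(np.float32);print(len(q),cv2.minAreaRect(q))
E
```

```text
[5.563e+02 3.243e+02 3.000e-01 8.590e+01 1.028e+02]
[660.7  28.2 -41.8 110.2  96.4]
[ 532.1 -282.1  -22.2   86.5   85.8]
614 ((691.16552734375, -12.24945068359375), (106.52336120605469, 225.28961181640625), 41.71464157104492)
```

```bash
cat >> h.py <<'E'
def boxpts(x,y,yaw):
    e=np.radians(yaw);ax=np.array([np.cos(e),np.sin(e)]);ay=np.array([-ax[1],ax[0]]);c=np.array([x,y])
    g=[(49.5,48.5,34),(49.5,-48.5,34),(-31.5,-48.5,34),(-31.5,48.5,34),(-49.5,-48.5,21),(-49.5,48.5,21)]
    return np.array([[*(c+a*ax+b*ay),z] for a,b,z in g])/1000
def draw(n,p,boxes,roi,s):
    u0,v0,u1,v1=roi;im=cv2.cvtColor(cv2.resize(p[v0:v1,u0:u1],None,fx=s,fy=s,interpolation=cv2.INTER_CUBIC),cv2.COLOR_RGB2BGR)
    for b in boxes:
        q=((proj(n,boxpts(*b[:3]))-[u0,v0]+.5)*s).astype(int)
        for i,j in((0,1),(1,2),(2,3),(3,0),(4,5)): cv2.line(im,tuple(map(int,q[i])),tuple(map(int,q[j])),(0,0,255),1)
    return im
E
python3 - <<'E'
from h import *
p,d=viewer.grab_frame("top");q,_=viewer.grab_frame("scene")
b=[(660,20,48.2)]
i1=draw("top",p,b,(215,105,290,175),5);i2=draw("scene",q,b,(200,190,275,260),5)
cv2.imwrite("pics/b5.png",np.hstack([i1,i2]))
E
```

```text
(no output)
```

View pics/b5.png

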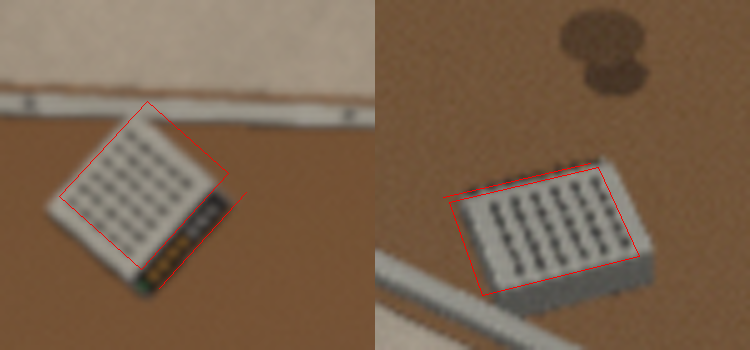

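b is at about (652, 29) with a yaw of +48°. It needs a single-finger push on its left corner. The hand is already next to c, so I do c first.

```bash
python3 -m pendant '[50,40,-8,15,-0.007, 50,45,0,0,0, 50,38,0,0,0, 50,0,0,0,0]'; python3 -m pendant '[50,0,0,-12,0, 50,0,0,-10,0, 50,0,0,-10,0, 50,0,0,-10,0, 50,0,0,-10,0, 50,0,0,-8,0, 50,0,0,-4,0, 50,0,0,0,0]'; python3 - <<'E'
from h import *
go(504,-275,12,90+PSI)
E
```

```text
clock: 9.07
tcp_pos: [0.4343, -0.2673, 0.0103]
orientation: [-2.202, 0.024, 2.213]
contact_force: [0.1, 0.6, 0.2]
grip_width: 0.05
clock: 10.07
tcp_pos: [0.5004, -0.2711, 0.0122]
orientation: [-2.209, 0.03, 2.207]
contact_force: [-1.0, 0.2, 1.2]
grip_width: 0.05
t=10.07 tcp [ 500.4 -271.1   12.2] jaw -91.5 F [-1.   0.2  1.2] w 50 | now-axes [ 0.2  3.8 -3.7] turn 0.007 rad; after-turn axes [ 0.2  3.8 -3.7]
```

```bash
python3 -m pendant '[50,0,0,12,0.007, 0,-50,0,0,0, 0,-50,-30,0,0, 0,0,-60,-30,0, 0,0,-60,-40,0, 0,0,-60,-20,0, 0,0,-48,0,0, 0,0,0,0,0]';  python3 - <<'E'
from h import *
go(575,-15,10,90+PSI)
p,d,o=psus()
for x in o: print(np.round(x,1))
cv2.imwrite("pics/t6.png",draw("top",p,o+[(652,29,48)],(135,105,370,235),3.4))
E
```

```text
clock: 11.08
tcp_pos: [0.5782, -0.0228, 0.1123]
orientation: [-2.207, 0.026, 2.206]
contact_force: [-0.4, -0.2, 0.5]
grip_width: -0.0
t=11.07 tcp [578.2 -22.8 112.3] jaw -91.5 F [-0.4 -0.2  0.5] w -0 | now-axes [102.3  -7.5   3.4] turn 0.008 rad; after-turn axes [102.3  -7.4   3.5]
[5.563e+02 3.243e+02 2.000e-01 8.590e+01 1.028e+02]
[ 566.2 -285.8  -14.3   92.7  102.7]
```

View pics/t6.png

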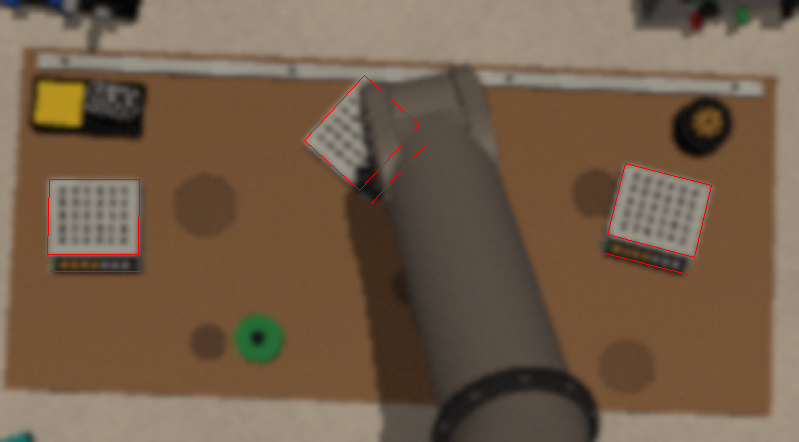

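The fits match: a (556, 324, 0°), c (566, −286, −14°), and b's outline lies on the box. Next I push b's terminal-left corner.

```bash
python3 -m pendant '[0,50,-7,3,0.008, 0,50,0,0,0, 0,0,0,0,0]'; python3 -m pendant '[0,0,-11,-7,0, 0,0,-7,-4,0, 0,0,-7,-4,0, 0,0,-7,-3,0, 0,0,-7,-3,0, 0,0,-7,-3,0, 0,0,-7,-3,0, 0,0,-7,-3,0, 0,0,-5,-2,0,0,0,0,0,0]'; python3 - <<'E'
from h import *
go(606,50,10,90+PSI)
E
python3 -m pendant '[0,0,0,15,0, 50,-50,40,30,0, 50,-50,60,30,0, 50,0,60,40,0, 50,0,50,0,0, 50,0,50,0,0, 50,0,0,0,0]'; python3 - <<'E'
from h import *
go(606,50,10,90+PSI)
p,d,o=psus()
for x in o: print(np.round(x,1))
cv2.imwrite("pics/t7.png",draw("top",p,o,(135,105,370,235),3.4))
E
```

```text
clock: 11.5
tcp_pos: [0.5719, -0.0238, 0.0091]
orientation: [-2.191, 0.05, 2.208]
contact_force: [-1.3, -1.8, -0.0]
grip_width: 0.0003
clock: 12.75
tcp_pos: [0.5916, 0.0201, 0.0133]
orientation: [-2.164, 0.095, 2.25]
contact_force: [-55.8, -41.8, 71.5]
grip_width: -0.0001
t=12.75 tcp [591.6  20.1  13.3] jaw -93.2 F [-55.8 -41.8  71.5] w -0 | now-axes [  1.9 -30.8 -12.8] turn -0.021 rad; after-turn axes [  1.9 -30.5 -13.5]
clock: 13.62
tcp_pos: [0.502, -0.1907, 0.0949]
orientation: [-2.2, 0.057, 2.196]
contact_force: [-0.4, 1.0, -0.3]
grip_width: 0.0499
t=13.62 tcp [ 502.  -190.7   94.9] jaw -92.8 F [-0.4  1.  -0.3] w 50 | now-axes [  84.4 -245.8  -91.8] turn -0.016 rad; after-turn axes [  84.4 -244.3  -95.6]
[5.563e+02 3.243e+02 2.000e-01 8.590e+01 1.028e+02]
[654.9  48.7  30.2  93.8 103.4]
```

View pics/t7.png

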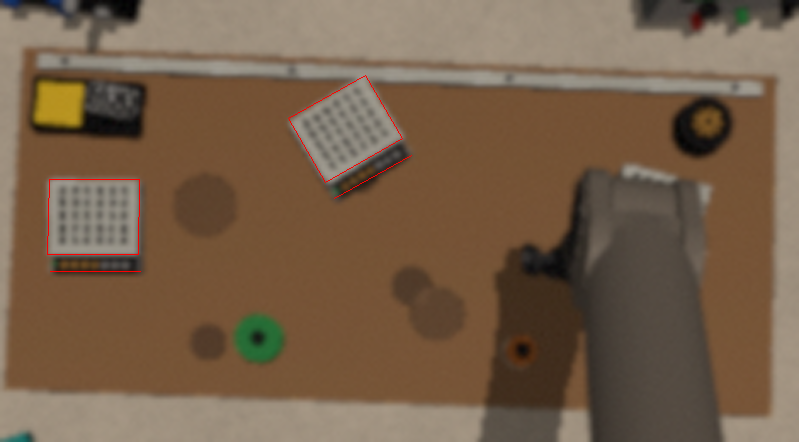

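```bash
python3 -m pendant '[0,0,-40,-46,-0.016, 0,0,-50,-45,0, 0,0,-56,-45,0, 0,0,0,0,0, 0,0,0,0,0]'; python3 - <<'E'
from h import *
go(643,-50,10,90+PSI)
E
```

```text
clock: 14.3
tcp_pos: [0.6329, -0.053, 0.0938]
orientation: [-2.209, 0.026, 2.21]
contact_force: [-0.7, -1.2, -0.4]
grip_width: -0.0
t=14.30 tcp [632.9 -53.   93.8] jaw -91.3 F [-0.7 -1.2 -0.4] w -0 | now-axes [ 83.8  -3.2 -10.1] turn 0.010 rad; after-turn axes [ 83.8  -3.3 -10. ]
```

```bash
python3 -m pendant '[0,42,-3,-10,0.01, 0,42,0,0,0, 0,0,0,0,0, 0,0,-10,0,0, 0,0,-8,0,0, 0,0,-8,0,0, 0,0,-7,0,0, 0,0,-7,0,0, 0,0,-6,0,0, 0,0,0,0,0]'; python3 -m pendant '[0,0,15,0,0, 0,-50,40,30,0, 0,-50,60,60,0, 0,0,60,30,0, 0,0,30,0,0, 0,0,0,0,0]';python3 - <<'E'
from h import *
go(643,0,10,90+PSI)
p,d,o=psus()
for x in o: print(np.round(x,1))
E
```

```text
clock: 15.55
tcp_pos: [0.6449, -0.0049, 0.0097]
orientation: [-2.203, 0.038, 2.203]
contact_force: [0.1, -0.7, 0.5]
grip_width: 0.0001
clock: 16.3
tcp_pos: [0.5449, -0.1818, 0.0858]
orientation: [-2.201, 0.049, 2.2]
contact_force: [0.8, 1.0, 0.2]
grip_width: 0.0
t=16.30 tcp [ 544.9 -181.8   85.8] jaw -92.5 F [0.8 1.  0.2] w 0 | now-axes [  75.5 -186.   -90.1] turn -0.009 rad; after-turn axes [  75.5 -185.1  -91.9]
[5.563e+02 3.243e+02 3.000e-01 8.590e+01 1.028e+02]
[660.5  73.8  10.2  94.3 106. ]
```

```bash
python3 -m pendant '[50,0,-50,-8,-0.008, 50,0,-55,-9,0, 50,0,-55,0,0, 50,0,-55,0,0, 50,20,-42,0,0, 50,52,0,0,0, 50,0,0,0,0]'; python3 - <<'E'
from h import *
go(604,75,12,90+PSI)
E
```

```text
clock: 17.23
tcp_pos: [0.5671, 0.0804, 0.0104]
orientation: [-2.2, 0.029, 2.218]
contact_force: [-0.2, -0.5, 0.1]
grip_width: 0.0499
t=17.23 tcp [567.1  80.4  10.4] jaw -91.4 F [-0.2 -0.5  0.1] w 50 | now-axes [ -1.9   4.5 -37. ] turn 0.009 rad; after-turn axes [ -1.9   4.1 -37. ]
```

```bash
python3 -m pendant '[50,-2,4,-10,0.009, 50,0,0,-8,0, 50,0,0,-7,0, 50,0,0,-6,0, 50,0,0,-5,0, 50,0,0,-3,0, 50,0,0,0,0]'; python3 -m pendant '[50,0,0,-2,0, 50,0,0,-2,0, 50,0,0,0,0]'; python3 -m pendant '[50,0,0,-2,0, 50,0,0,0,0]'
```

```text
clock: 18.1
tcp_pos: [0.598, 0.0758, 0.0154]
orientation: [-2.182, 0.039, 2.231]
contact_force: [-34.8, 1.8, 28.8]
grip_width: 0.0502
clock: 18.48
tcp_pos: [0.5992, 0.0777, 0.0139]
orientation: [-2.177, 0.035, 2.236]
contact_force: [-36.1, 7.0, 21.7]
grip_width: 0.05
clock: 18.73
tcp_pos: [0.6015, 0.0781, 0.0134]
orientation: [-2.178, 0.033, 2.235]
contact_force: [-12.5, 5.6, 2.3]
grip_width: 0.0502
```

```bash
python3 -m pendant '[50,0,0,-2,0, 50,0,0,0,0]';python3 -m pendant '[50,0,0,-2,0, 50,0,0,0,0]';python3 -m pendant '[50,0,0,-2,0, 50,0,0,0,0]'
```

```text
clock: 18.98
tcp_pos: [0.6025, 0.0782, 0.013]
orientation: [-2.174, 0.036, 2.236]
contact_force: [-35.9, 9.8, 16.3]
grip_width: 0.0498
clock: 19.23
tcp_pos: [0.6028, 0.0782, 0.0128]
orientation: [-2.17, 0.037, 2.24]
contact_force: [-39.8, 9.7, 21.0]
grip_width: 0.05
clock: 19.48
tcp_pos: [0.6028, 0.0782, 0.0128]
orientation: [-2.166, 0.037, 2.245]
contact_force: [-46.2, 9.8, 26.1]
grip_width: 0.0501
```

```bash
python3 -m pendant '[50,0,0,6,0, 50,0,0,12,0, 50,-50,0,20,0, 50,-50,60,15,0, 50,0,60,0,0, 50,0,60,0,0, 50,0,60,0,0, 50,0,60,0,0, 50,0,60,0,0, 50,0,60,0,0, 50,0,30,0,0, 50,0,0,0,0]'; python3 - <<'E'
from h import *
go(560,-373,12,PSI)
print(r.get_obs()["joints"].round(2))
p,d,o=psus()
for x in o: print(np.round(x,1))
cv2.imwrite("pics/t8.png",draw("top",p,o,(135,105,370,235),3.4))
E
```

```text
clock: 20.98
tcp_pos: [0.5546, -0.3662, 0.1058]
orientation: [-2.202, 0.051, 2.2]
contact_force: [0.1, 0.2, 0.9]
grip_width: 0.0499
t=20.98 tcp [ 554.6 -366.2  105.8] jaw -92.5 F [0.1 0.2 0.9] w 50 | now-axes [93.8  6.3 -5.5] turn 1.561 rad; after-turn axes [93.8 -5.5 -6.4]
[ 0.62  0.6  -0.19  1.68  0.14  0.88 -1.24]
[5.563e+02 3.239e+02 3.000e-01 8.590e+01 1.036e+02]
[659.8  71.8  13.   94.9 107.3]
[ 567.6 -282.7  -13.9   86.9   96.5]
```

View pics/t8.png

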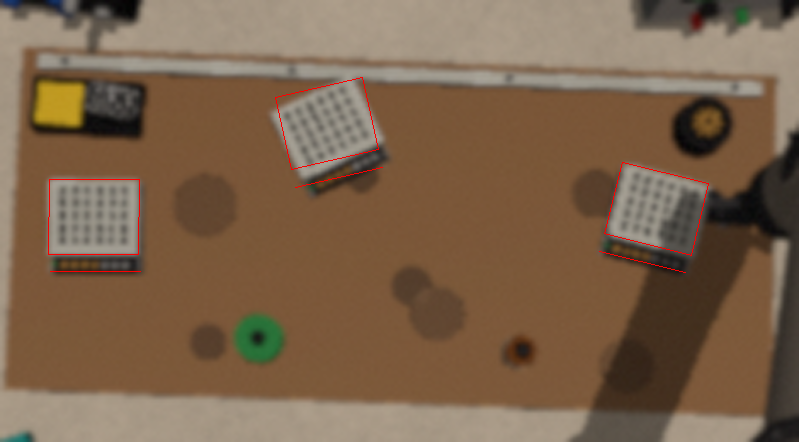

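b is still yawed about +20°: at y = 78 the left finger slipped past the corner again. Pushing from the sides with the jaws along the mat's x squares a box without jamming it, so I switch to that. First I turn the tool.

```bash
python3 -m pendant '[50,0,0,0,0.17, 50,0,0,0,0.17]'; python3 - <<'E'
from h import *
go(560,-373,12,PSI)
print(r.get_obs()["joints"].round(2))
E
```

```text
clock: 21.28
tcp_pos: [0.5566, -0.3593, 0.1055]
orientation: [-2.014, 0.386, 2.012]
contact_force: [-0.5, 0.6, 1.1]
grip_width: 0.0501
t=21.27 tcp [ 556.6 -359.3  105.5] jaw -111.8 F [-0.5  0.6  1.1] w 50 | now-axes [93.5 11.6 -8.2] turn 1.224 rad; after-turn axes [ 93.5  -3.8 -13.7]
[ 0.56  0.59 -0.11  1.68  0.08  0.87 -1.53]
```

```bash
python3 -m pendant '[50,0,0,0,-0.175, 50,0,0,0,-0.175, 50,0,0,0,-0.175, 50,0,0,0,-0.175, 50,0,0,0,-0.175, 50,0,0,0,-0.175, 50,0,0,0,-0.175, 50,0,0,0,-0.175, 50,0,0,0,-0.175, 50,0,0,0,-0.175, 50,0,0,0,-0.175, 50,0,0,0,0]'; python3 - <<'E'
from h import *
print(go(560,-373,12,PSI).round(2))
print(r.get_obs()["joints"].round(2))
E
```

```text
clock: 22.78
tcp_pos: [0.5563, -0.3598, 0.1055]
orientation: [1.227, 1.198, -1.225]
contact_force: [0.3, -0.2, -0.2]
grip_width: 0.05
t=22.77 tcp [ 556.3 -359.8  105.5] jaw -1.3 F [ 0.3 -0.2 -0.2] w 50 | now-axes [93.5  3.9 13.2] turn 0.011 rad; after-turn axes [93.5  4.  13.1]
[[ 0.    1.   -0.02]
 [ 0.   -0.02 -1.  ]
 [-1.    0.   -0.  ]]
[ 0.87  0.65 -0.57  1.66  0.41  0.95  0.14]
```

```bash
python3 -m pendant '[50,45,4,13,0.011, 50,47,0,0,0, 50,0,0,0,0, 50,0,0,-14,0, 50,0,0,-10,0, 50,0,0,-10,0, 50,0,0,-11,0, 50,0,0,-11,0, 50,0,0,-12,0, 50,0,0,-12,0, 50,0,0,-12,0, 50,0,0,-12,0, 50,0,0,-12,0, 50,0,0,-12,0, 50,0,0,-12,0, 50,0,0,0,0]'; python3 - <<'E'
from h import *
go(556,-145.4,12,PSI)
E
```

```text
clock: 24.78
tcp_pos: [0.564, -0.2318, 0.0127]
orientation: [1.234, 1.196, -1.232]
contact_force: [0.8, -0.6, 0.4]
grip_width: 0.0498
t=24.77 tcp [ 564.  -231.8   12.7] jaw -1.8 F [ 0.8 -0.6  0.4] w 50 | now-axes [  0.9 -10.8 -86.1] turn 0.002 rad; after-turn axes [  0.9 -11.  -86.1]
```

```bash
python3 -m pendant '[50,0,0,-12,0, 50,0,0,-12,0, 50,0,0,-12,0, 50,0,0,-11,0, 50,0,0,-11,0, 50,0,0,-10,0, 50,0,0,-8,0, 50,0,0,-4,0, 50,0,0,-4,0, 50,0,0,0,0]'; python3 - <<'E'
from h import *
go(564,-145.7,12,PSI)
E
```

```text
clock: 26.02
tcp_pos: [0.5671, -0.1501, 0.013]
orientation: [1.234, 1.193, -1.234]
contact_force: [0.3, -0.0, -0.5]
grip_width: 0.0498
t=26.02 tcp [ 567.1 -150.1   13. ] jaw -1.9 F [ 0.3 -0.  -0.5] w 50 | now-axes [ 1.  -3.2 -4.3] turn 0.000 rad; after-turn axes [ 1.  -3.2 -4.3]
```

```bash
python3 -m pendant '[50,0,0,-2.5,0, 50,0,0,-2,0, 50,0,0,0,0, 50,0,0,15,0, 50,-40,0,60,0, 50,-40,0,60,0, 50,0,0,0,0]'; python3 - <<'E'
from h import *
go(666,-20,12,PSI)
p,d,o=psus()
for x in o: print(np.round(x,1))
cv2.imwrite("pics/t9.png",draw("top",p,o,(135,105,370,235),3.4))
E
```

```text
clock: 26.9
tcp_pos: [0.5634, -0.2729, 0.0848]
orientation: [1.24, 1.182, -1.24]
contact_force: [0.4, 0.2, -0.6]
grip_width: 0.0501
t=26.90 tcp [ 563.4 -272.9   84.8] jaw -2.5 F [ 0.4  0.2 -0.6] w 50 | now-axes [  72.1   91.2 -257.5] turn -0.010 rad; after-turn axes [  72.1   93.7 -256.6]
[5.563e+02 3.243e+02 3.000e-01 8.590e+01 1.028e+02]
[659.8  71.8  13.   94.8 107.3]
[563.4 -85.6  -1.   96.8 103.8]
```

View pics/t9.png

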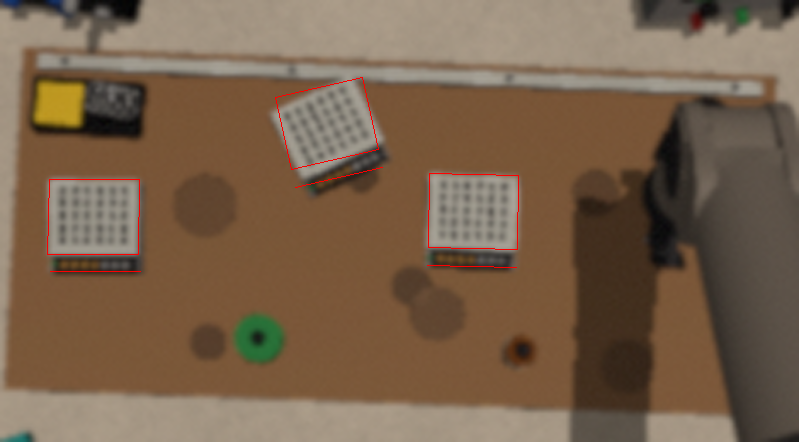

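c is squared at s = −66.5 against a target of −67, where s is the position along the strip. Next I square b with a push from its right side.

```bash
python3 -m pendant '[50,0,36,-50,-0.008, 50,0,36,-55,0, 50,0,24,-55,0, 50,0,0,-55,0, 50,0,0,-42,0, 50,0,0,0,0]'; python3 - <<'E'
from h import *
go(668,-20,12,PSI)
E
```

```text
clock: 27.7
tcp_pos: [0.6631, -0.0059, 0.0818]
orientation: [1.224, 1.205, -1.22]
contact_force: [0.5, -0.3, 0.4]
grip_width: 0.0498
t=27.70 tcp [663.1  -5.9  81.8] jaw -0.9 F [ 0.5 -0.3  0.4] w 50 | now-axes [69.8  5.2 14.3] turn 0.017 rad; after-turn axes [69.8  5.4 14.2]
```

```bash
python3 -m pendant '[50,0,5,14,0.016, 50,35,0,0,0, 50,35,0,0,0, 50,0,0,0,0, 50,0,0,-10,0, 50,0,0,-8,0, 50,0,0,-6,0, 50,0,0,-6,0, 50,0,0,-6,0, 50,0,0,-6,0, 50,0,0,-6,0, 50,0,0,0,0]'; python3 - <<'E'
from h import *
go(668,34,12,PSI)
E
```

```text
clock: 29.2
tcp_pos: [0.6708, 0.0216, 0.0122]
orientation: [1.24, 1.19, -1.239]
contact_force: [-0.1, -0.5, -0.6]
grip_width: 0.0502
t=29.20 tcp [670.8  21.6  12.2] jaw -2.3 F [-0.1 -0.5 -0.6] w 50 | now-axes [  0.3  -3.3 -12.3] turn -0.007 rad; after-turn axes [  0.3  -3.2 -12.3]
```

```bash
python3 -m pendant '[50,0,-3,-5,0.007, 50,0,-1,-5,-0.007, 50,0,0,-4,0, 50,0,0,0,0, 50,0,0,14,0, 50,-50,0,0,0, 50,-50,-40,-40,0, 50,0,-45,-55,0, 50,0,-40,-55,0, 50,0,0,-55,0, 50,0,0,-55,0, 50,0,0,-55,0, 50,0,0,-60,0, 50,0,0,0,0]'; python3 - <<'E'
from h import *
go(556,402,12,PSI)
p,d,o=psus()
for x in o: print(np.round(x,1), "s",round(.0338*x[0]+.9994*x[1],1))
print(r.get_obs()["joints"].round(2))
E
```

```text
clock: 30.95
tcp_pos: [0.5706, 0.388, 0.1042]
orientation: [1.239, 1.196, -1.233]
contact_force: [-1.1, -0.1, -0.2]
grip_width: 0.0497
t=30.95 tcp [570.6 388.  104.2] jaw -2.0 F [-1.1 -0.1 -0.2] w 50 | now-axes [ 92.3 -15.  -13. ] turn -0.002 rad; after-turn axes [ 92.3 -15.  -13.1]
[662.6 106.3   5.9  89.5 104.7] s 128.6
[563.  -85.8  -1.4  87.  103. ] s -66.7
[-0.28  0.7  -0.59  1.59  0.44  0.99 -1.06]
```

```bash
python3 -m pendant '[50,0,0,50,0, 50,0,35,55,0, 50,0,35,50,0, 50,0,27,40,0, 50,0,0,0,0, 50,0,0,0,0]'; python3 - <<'E'
from h import *
go(660,190,12,PSI)
E
```

```text
clock: 31.75
tcp_pos: [0.6598, 0.1835, 0.1036]
orientation: [1.241, 1.188, -1.242]
contact_force: [-0.4, 1.9, 0.2]
grip_width: 0.0499
t=31.75 tcp [659.8 183.5 103.6] jaw -2.5 F [-0.4  1.9  0.2] w 50 | now-axes [91.6 -0.  -6.5] turn -0.010 rad; after-turn axes [91.6  0.  -6.5]
```

```bash
python3 -m pendant '[50,45,0,-6,-0.008, 50,46,0,0,0, 50,0,0,0,0, 50,0,0,14,0, 50,0,0,10,0, 50,0,0,8,0, 50,0,0,8,0, 50,0,0,9,0, 50,0,0,9,0, 50,0,0,9,0, 50,0,0,9,0, 50,0,0,9,0, 50,0,0,7,0, 50,0,0,4,0, 50,0,0,0,0]'; python3 - <<'E'
from h import *
go(660,87.2,12,PSI)
E
```

```text
clock: 33.62
tcp_pos: [0.6567, 0.094, 0.0123]
orientation: [1.233, 1.192, -1.236]
contact_force: [-0.3, -0.6, -0.1]
grip_width: 0.0499
t=33.62 tcp [656.7  94.   12.3] jaw -2.0 F [-0.3 -0.6 -0.1] w 50 | now-axes [0.4 3.6 6.7] turn -0.001 rad; after-turn axes [0.4 3.6 6.7]
```

```bash
python3 -m pendant '[50,0,0,4,0, 50,0,0,2.7,0, 50,0,0,0,0]'; python3 -m pendant '[50,0,0,-14,0, 50,-50,0,0,0, 50,-45,-30,-40,0, 50,0,-40,-55,0, 50,0,-43,-55,0, 50,0,0,-55,0, 50,0,0,-55,0, 50,0,0,-35,0, 50,0,0,0,0, 50,0,0,0,0]'; python3 - <<'E'
from h import *
go(556,402,12,PSI)
p,d,o=psus()
for x in o: print(np.round(x,1), "s",round(.0338*x[0]+.9994*x[1],1))
E
```

```text
clock: 34.0
tcp_pos: [0.6566, 0.0877, 0.0125]
orientation: [1.234, 1.192, -1.235]
contact_force: [-0.2, 0.5, -0.4]
grip_width: 0.0503
clock: 35.25
tcp_pos: [0.5634, 0.3875, 0.1042]
orientation: [1.233, 1.192, -1.235]
contact_force: [-1.0, -0.7, -0.1]
grip_width: 0.0501
t=35.25 tcp [563.4 387.5 104.2] jaw -1.9 F [-1.  -0.7 -0.1] w 50 | now-axes [ 92.2  -7.9 -14.4] turn 0.000 rad; after-turn axes [ 92.2  -7.9 -14.4]
[6.474e+02 2.930e+01 1.000e-01 8.690e+01 1.033e+02] s 51.2
[563.  -85.8  -1.3  87.1 103. ] s -66.7
```

```bash
python3 -m pendant '[50,45,-8,-14,0, 50,47,0,0,0, 50,0,0,0,0, 50,0,0,14,0, 50,0,0,10,0, 50,0,0,10,0, 50,0,0,11,0, 50,0,0,12,0, 50,0,0,12,0, 50,0,0,12,0, 50,0,0,12,0, 50,0,0,12,0, 50,0,0,12,0, 50,0,0,12,0, 50,0,0,12,0, 50,0,0,12,0, 50,0,0,12,0, 50,0,0,10,0, 50,0,0,0,0]'; python3 - <<'E'
from h import *
go(556,207.8,12,PSI)
E
```

```text
clock: 37.67
tcp_pos: [0.55, 0.2246, 0.012]
orientation: [1.233, 1.191, -1.238]
contact_force: [-0.1, 0.4, 0.2]
grip_width: 0.0499
t=37.67 tcp [550.  224.6  12. ] jaw -2.1 F [-0.1  0.4  0.2] w 50 | now-axes [-0.   6.6 16.6] turn -0.002 rad; after-turn axes [-0.   6.6 16.6]
```

```bash
python3 -m pendant '[50,0,0,8,0, 50,0,0,5,0, 50,0,0,3.5,0, 50,0,0,0,0]'; python3 -m pendant '[50,0,0,-14,0, 50,-50,0,-20,0, 50,-50,0,-30,-0.1, 50,0,0,0,-0.175, 50,0,0,0,-0.175, 50,0,0,0,-0.175, 50,0,0,0,-0.175, 50,0,0,0,-0.175, 50,0,0,0,-0.175, 50,0,0,0,-0.175, 50,0,0,0,-0.175, 50,0,0,0,-0.07, 50,0,0,0,0]'; python3 - <<'E'
from h import *
go(488,148,12,90+PSI)
print(r.get_obs()["joints"].round(2))
p,d,o=psus()
for x in o: print(np.round(x,1), "s",round(.0338*x[0]+.9994*x[1],1))
for q in nets.look_for("solder_reel","top"): print(np.round(q["location"],3),round(q["score"],2))
m=((p[...,1].astype(int)-p[...,0])>40)[:225]; v,u=np.nonzero(m[:, 190:230]); print("reel",onplane("top",[[u.mean()+190,v.mean()]],.044)*1000)
E
```

```text
clock: 38.17
tcp_pos: [0.5496, 0.2098, 0.0123]
orientation: [1.234, 1.192, -1.235]
contact_force: [-0.2, -0.6, -0.3]
grip_width: 0.0499
clock: 39.8
tcp_pos: [0.5517, 0.2755, 0.1125]
orientation: [0.028, 1.571, -0.027]
contact_force: [0.1, 0.1, -0.2]
grip_width: 0.0503
t=39.80 tcp [551.7 275.5 112.5] jaw 88.0 F [ 0.1  0.1 -0.2] w 50 | now-axes [ 100.5 -129.7  -59.2] turn -0.001 rad; after-turn axes [ 100.5 -129.7  -59.3]
[ 0.12  0.73 -0.99  1.75  0.69  1.05  0.42]
[6.398e+02 3.882e+02 2.000e-01 1.208e+02 7.530e+01] s 409.6
[6.474e+02 2.930e+01 1.000e-01 8.700e+01 1.033e+02] s 51.2
[563.  -85.8  -1.4  95.3 103. ] s -66.7
[0.43  0.143 0.046] 0.61
reel [[435.24054883 158.63219329  44.        ]]
```

```bash
python3 -m pendant '[50,0,-40,-30,0, 50,0,-50,-29,0, 50,0,-40,0,0, 50,0,0,0,0, 50,0,0,0,0]'; python3 - <<'E'
from h import *
go(488,149,12,90+PSI)
p,d,o=psus()
for x in o: print(np.round(x,1), "s",round(.0338*x[0]+.9994*x[1],1))
E
```

```text
clock: 40.52
tcp_pos: [0.4888, 0.1475, 0.1129]
orientation: [0.029, 1.57, -0.027]
contact_force: [0.1, 0.6, 0.5]
grip_width: 0.0501
t=40.52 tcp [488.8 147.5 112.9] jaw 88.0 F [0.1 0.6 0.5] w 50 | now-axes [100.9   1.4  -0.9] turn -0.002 rad; after-turn axes [100.9   1.4  -0.9]
[6.484e+02 2.930e+01 1.000e-01 8.880e+01 1.033e+02] s 51.2
[563.4 -85.6  -1.   96.7 103.7] s -66.5
```

```bash
python3 -m pendant '[50,30,1,-7,0, 50,40,0,0,0, 50,31,0,0,0, 50,0,0,0,0]'; python3 -m pendant '[50,0,0,10,0, 50,0,0,8,0, 50,0,0,10,0, 50,0,0,11,0, 50,0,0,12,0, 50,0,0,12,0, 50,0,0,12,0, 50,0,0,12,0, 50,0,0,11,0, 50,0,0,8,0, 50,0,0,6,0, 50,0,0,0,0]';python3 - <<'E'
from h import *
go(614,150,12,90+PSI)
E
```

```text
clock: 41.08
tcp_pos: [0.4799, 0.1491, 0.01]
orientation: [0.025, 1.574, -0.026]
contact_force: [-0.2, 0.6, 0.6]
grip_width: 0.0504
clock: 42.58
tcp_pos: [0.5945, 0.1439, 0.0115]
orientation: [0.028, 1.569, -0.028]
contact_force: [0.1, -0.2, -0.5]
grip_width: 0.0498
t=42.58 tcp [594.5 143.9  11.5] jaw 88.0 F [ 0.1 -0.2 -0.5] w 50 | now-axes [-0.5  6.8 19.3] turn -0.001 rad; after-turn axes [-0.5  6.7 19.3]
```

```bash
python3 -m pendant '[50,0,0,6,0, 50,0,0,5,0, 50,0,0,3,0, 50,0,0,0,0]';python3 -m pendant '[50,0,0,2,0, 50,0,0,1,0, 50,0,0,0,0]'
```

```text
clock: 43.08
tcp_pos: [0.6079, 0.1435, 0.0115]
orientation: [0.028, 1.57, -0.027]
contact_force: [-1.0, 0.6, -0.4]
grip_width: 0.0501
clock: 43.45
tcp_pos: [0.6104, 0.1435, 0.0115]
orientation: [0.027, 1.571, -0.027]
contact_force: [-3.4, -0.3, 0.0]
grip_width: 0.0501
```

```bash
python3 -m pendant '[50,0,0,1.5,0, 50,0,0,0,0]'; python3 -m pendant '[50,0,0,1.5,0, 50,0,0,0,0]'
```

```text
clock: 43.7
tcp_pos: [0.6121, 0.1434, 0.0115]
orientation: [0.027, 1.57, -0.027]
contact_force: [-2.9, -0.0, -0.1]
grip_width: 0.05
clock: 43.95
tcp_pos: [0.6136, 0.1434, 0.0115]
orientation: [0.027, 1.57, -0.027]
contact_force: [-1.4, -1.0, -0.2]
grip_width: 0.0497
```

```bash
python3 -m pendant '[50,0,0,1.5,0, 50,0,0,0,0]'; python3 -m pendant '[50,0,0,1.5,0, 50,0,0,0,0]';  python3 -m pendant '[50,0,0,1.5,0, 50,0,0,0,0]'
```

```text
clock: 44.2
tcp_pos: [0.6144, 0.1433, 0.0114]
orientation: [0.027, 1.571, -0.027]
contact_force: [-5.0, -0.4, 2.1]
grip_width: 0.05
clock: 44.45
tcp_pos: [0.6145, 0.1434, 0.0114]
orientation: [0.026, 1.574, -0.028]
contact_force: [-8.2, -1.6, 4.9]
grip_width: 0.0501
clock: 44.7
tcp_pos: [0.6145, 0.1434, 0.0113]
orientation: [0.025, 1.576, -0.028]
contact_force: [-12.9, -1.1, 7.8]
grip_width: 0.0498
```

```bash
python3 -m pendant '[50,0,0,-6,0, 50,0,0,-16,0, 50,0,0,-20,0, 50,0,-30,0,0, 50,0,-40,0,0, 50,0,-40,0,0, 50,0,0,0,0]'; python3 - <<'E'
from h import *
go(610,30,12,90+PSI)
E
```

```text
clock: 45.58
tcp_pos: [0.5732, 0.0298, 0.0112]
orientation: [0.03, 1.569, -0.035]
contact_force: [0.0, -0.1, 0.9]
grip_width: 0.0497
t=45.58 tcp [573.2  29.8  11.2] jaw 87.6 F [ 0.  -0.1  0.9] w 50 | now-axes [-0.8  1.7 36.7] turn -0.008 rad; after-turn axes [-0.8  1.5 36.8]
```

```bash
python3 -m pendant '[50,-1,0,8,0, 50,0,0,7,0, 50,0,0,7,0, 50,0,0,6,0, 50,0,0,4,0, 50,0,0,2,0, 50,0,0,0,0]'; python3 -m pendant '[50,0,0,1.5,0, 50,0,0,1,0, 50,0,0,0,0]'; python3 -m pendant '[50,0,0,1.5,0, 50,0,0,0,0]'; python3 -m pendant '[50,0,0,1.5,0, 50,0,0,0,0]'
```

```text
clock: 46.45
tcp_pos: [0.6063, 0.0337, 0.0125]
orientation: [0.028, 1.57, -0.027]
contact_force: [-0.7, 0.3, 0.0]
grip_width: 0.05
clock: 46.82
tcp_pos: [0.6086, 0.0333, 0.0125]
orientation: [0.027, 1.571, -0.028]
contact_force: [-1.6, -0.6, 0.4]
grip_width: 0.05
clock: 47.08
tcp_pos: [0.6103, 0.0333, 0.0125]
orientation: [0.027, 1.57, -0.028]
contact_force: [-0.4, 0.5, 0.0]
grip_width: 0.0499
clock: 47.32
tcp_pos: [0.6109, 0.0333, 0.0124]
orientation: [0.027, 1.572, -0.028]
contact_force: [-4.2, 0.2, 2.3]
grip_width: 0.0502
```

```bash
python3 -m pendant '[50,0,0,1.5,0, 50,0,0,1,0, 50,0,0,0,0, 50,0,0,-8,0, 50,0,0,-20,0, 50,0,0,-45,0, 50,0,0,-47,0, 50,0,-20,0,0, 50,0,-50,0,0, 50,0,-50,0,0, 50,0,0,0,0, 50,0,0,0,0]'; python3 - <<'E'
from h import *
go(490,-83,12,90+PSI)
E
```

```text
clock: 48.82
tcp_pos: [0.4907, -0.082, 0.0128]
orientation: [0.028, 1.569, -0.027]
contact_force: [-0.4, 0.6, -0.2]
grip_width: 0.0496
t=48.83 tcp [490.7 -82.   12.8] jaw 88.0 F [-0.4  0.6 -0.2] w 50 | now-axes [ 0.8 -1.1 -0.6] turn -0.001 rad; after-turn axes [ 0.8 -1.1 -0.6]
```

```bash
python3 -m pendant '[50,1,0,10,0, 50,0,0,10,0, 50,0,0,11,0, 50,0,0,12,0, 50,0,0,12,0, 50,0,0,12,0, 50,0,0,12,0, 50,0,0,11,0, 50,0,0,9,0, 50,0,0,6,0, 50,0,0,4,0, 50,0,0,2,0, 50,0,0,0,0]'; python3 -m pendant '[50,0,0,1.5,0, 50,0,0,1,0, 50,0,0,0,0]'; python3 -m pendant '[50,0,0,1.5,0, 50,0,0,0,0]'
```

```text
clock: 50.45
tcp_pos: [0.601, -0.0863, 0.0115]
orientation: [0.027, 1.57, -0.027]
contact_force: [-1.6, 0.4, -0.4]
grip_width: 0.0503
clock: 50.82
tcp_pos: [0.6034, -0.0864, 0.0115]
orientation: [0.027, 1.571, -0.027]
contact_force: [-2.0, 0.1, 0.8]
grip_width: 0.0498
clock: 51.08
tcp_pos: [0.605, -0.0865, 0.0115]
orientation: [0.027, 1.57, -0.027]
contact_force: [-1.7, -0.2, 0.3]
grip_width: 0.0498
```

```bash
python3 -m pendant '[50,0,0,1.5,0, 50,0,0,1.5,0, 50,0,0,0,0]'; python3 -m pendant '[50,0,0,2,0, 50,0,0,0,0]'; python3 -m pendant '[50,0,0,-8,0, 50,0,0,-16,0, 50,-50,0,-20,0, 50,-40,-30,-40,0, 50,0,-60,-30,0, 50,0,-60,0,0, 50,0,-60,0,0, 50,0,-60,0,0, 50,0,-50,0,0, 50,0,0,0,0]';python3 - <<'E'
from h import *
print(r.get_obs()["clock"])
p,d=viewer.grab_frame("top");np.save("fin.npy",p)
q,_=viewer.grab_frame("scene")
# exact gaps: profile along row at mid-depth of boxes, z=34 plane
big=cv2.GaussianBlur(p,(0,0),.6).astype(np.float32)
e=np.array([np.cos(np.radians(PSI)),np.sin(np.radians(PSI))]);n=np.array([-e[1],e[0]])
for X in(632,650,668,690):
    s=np.arange(-140,260,.5);P=np.c_[X*0+ (s[:,None]*n+ (X)*e),np.full(len(s),34)]/1000
    uv=proj("top",P).astype(np.float32);v=cv2.remap(big[...,2],uv[:,0],uv[:,1],cv2.INTER_LINEAR).ravel()
    k=np.nonzero(np.diff((v>78).astype(int)))[0];S=s[k]+(78-v[k])/(v[k+1]-v[k])*.5
    print(X,np.round(S,1))
tgt=[(0,0)]
B=[(669.2-1.1*0,0,0)]
def bx(s,xf): c=s*n+xf*e; return (c[0],c[1],PSI)
xf=718.0*np.cos(np.radians(PSI))-49.5
B=[bx(s,xf) for s in(168.5,51,-66.5)]
i1=draw("top",p,B,(180,105,310,170),6)
i2=draw("scene",q,B,(150,170,345,290),4)[:, :780]
cv2.imwrite("pics/fin.png",cv2.resize(np.vstack([cv2.resize(i1,(650,325)),cv2.resize(i2,(650,400))]),(500,558)) if 0 else np.vstack([cv2.resize(i1,(540,270)),cv2.resize(i2,(540,332))])[:600])
E
```

```text
clock: 51.45
tcp_pos: [0.607, -0.0865, 0.0114]
orientation: [0.027, 1.572, -0.028]
contact_force: [-5.4, 1.0, 3.2]
grip_width: 0.0497
clock: 51.7
tcp_pos: [0.6071, -0.0865, 0.0113]
orientation: [0.026, 1.576, -0.028]
contact_force: [-11.9, 0.4, 8.6]
grip_width: 0.0495
clock: 52.95
tcp_pos: [0.4869, -0.4039, 0.1001]
orientation: [0.032, 1.569, -0.036]
contact_force: [-0.6, 0.6, 0.0]
grip_width: 0.0498
52.95
632 []
650 [-119.6  -17.1   -0.9  101.7  117.3  219.2]
668 [-119.   -16.2   -0.4  102.3  117.9  220.4]
690 [-118.3  -15.9   -1.2  101.8  117.2  220.1]
```

View pics/fin.png

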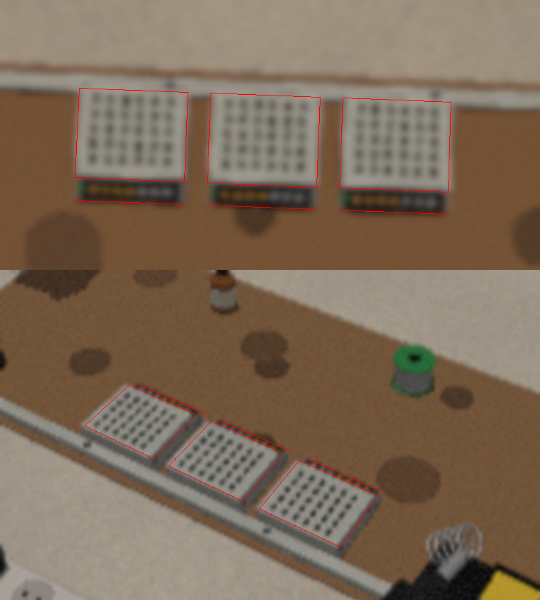

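The last picture shows three squared boxes (top half: back edges on the strip at rows ~90–100, terminals towards the robot), with even gaps. I'll check the bystanders once and then hand in.

```bash
python3 - <<'E'
from h import *
p,d=viewer.grab_frame("top")
for t in("flux_bottle","solder_reel","iron_stand","tip_cleaner","multimeter","screwdriver"):
    q=nets.look_for(t,"top"); print(t,[np.round(x["location"],3).tolist() for x in q[:1]])
o=r.get_obs();print(o["clock"],o["contact_force"].round(1)); r.hand_in()
E
```

```text
flux_bottle []
solder_reel [[0.435, 0.142, 0.045]]
iron_stand [[0.686, 0.337, 0.025]]
tip_cleaner [[0.665, -0.332, 0.051]]
multimeter []
screwdriver [[0.506, 0.563, 0.018]]
53.4 [ 0.  -0.3  0.1]
the job is handed in; nothing more can be done
```

I slid the three white supplies along the mat into one row against the stop strip, with their terminals towards the robot, and handed in at about 53.4 s. The green and turquoise look-alikes were left alone.

- **Gaps:** measured about 21 mm and even, with neighbour spacing about 118.3 mm on both sides. That is roughly 1 mm over the 20 mm asked. I left it, since another push risked spoiling the squareness.
- **Square and seated:** the final push on each supply met resistance at points along one line, with a slope of about 0.032. The strip's measured slope is 0.034. In the last picture the box outlines lie on the strip line in both views.
- **Bystanders:** the reel, iron stand, tip cleaner and screwdriver were found within 4 mm of where they started, which is the detector's own accuracy. The detector did not find the flux bottle or the multimeter in the last check. The bottle is visible and standing in the last picture. The multimeter was not rechecked, though the arm never went down near it.
- **What went wrong on the way:** my first two front pushes on the middle supply (b) turned it and jammed it on the strip. One push to fix it read about 56, 42 and 72 N on the three axes, about 100 N in all, against the 120 N wrist limit. That is also above the 40 N limit for arm or gripper-body contact, but only the fingertips were meant to be touching. I then squared all three by pushing from the sides with both fingers before seating them.

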